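# Slide a specimen carrier under the microscope and set its lamp to half

### The arm

A 7-joint arm with a two-finger parallel gripper is mounted at the origin on the work surface. World frame = base frame: x ahead of the robot, y to its left, z up, the work surface at z = 0. Lengths are in m, angles in rad, forces in N, time in s.
With the tool pointing down it reaches from about 0.425 to 0.875 m from the base axis. Payload 8.4 kg.
Tool frame: the origin (TCP) lies at the very end of the fingers, on their centre line; the grasp point (between the pads) lies 19 mm behind it; z points along the fingers, y is the line along which they close (so a half turn about z gives the same grasp; the last joint's range is limited). The gripper opens to 85 mm and grips with 20 to 120 N. Pads are 22 mm wide; open, the fingers measure 114 mm over their backs; the gripper's body (76 mm by 85 mm) begins 54 mm behind the grasp point. The pads swing forward as they close: fully open they stand 13 mm farther back than shut.
Start: joints at [-1.397, 0.333, 0.04, 1.465, -0.013, 1.343, -0.059], TCP at [0.175, 0.626, 0.231] pointing down, gripper open.
Joint ranges: [-2.58, 2.58], [-0.38, 2.09], [-1.3, 1.39], [0.25, 2.4], [-1.5, 4.64], [0.08, 2.09], [-2.65, 2.65]. Speed limits (rad/s): [2.22, 2.22, 2.79, 2.79, 3.14, 3.14, 3.14].

### API

Orientations are given as a 3x3 rotation matrix whose columns are the frame's x, y, z axes.
In Python, from plant import ctrl, eyes gives the robot as it stands.
- The arm moves only by the tool send_rows, never from a script. Its arguments are lists of equal length, an entry for each row: "dp": the shift along the tool's x, y, z in mm, a list of three; "angular": the turn, a rotation vector about the tool's x, y, z in degrees, a list of three; "fingers": the opening, from -1 (shut) to 1 (fully open). In form: {"dp": [[dx, dy, dz], ...], "angular": [[ax, ay, az], ...], "fingers": [fingers, ...]}. A call has 1 to 5 rows; each row shifts and turns the commanded pose from where the row before left it, along the tool's axes as they then stand; what a row does not reach is not made up. A row lasts 1/8 s, in which the tool goes at most 62.5 mm and 10.7 degrees, less where a joint would pass 70% of its speed; a pose out of reach is approached as far as the arm can. A call is refused whole if a number of a shift passes 62.5 or a number of a turn 10.7, either way. A call with a gripper value outside its range is refused whole. The fingers move at their own pace and stop on an object; "newtons" is the grip in N (left out, the last holds). Time passes only in rows, so rows that do not move let the fingers close. It gives the time, the measured TCP pose, the force, the opening and the grip force at its end, in the units of the state.
- ctrl.read_state(): the state, without advancing time (a new reading comes with each control period).
- eyes.camera(name): name is "side" or "top" or "wrist"; returns the picture (384x512x3 uint8, red, green, blue); there is no depth.
- eyes.calibration(name): a dict with "fx", "fy", "cx", "cy" (pixels), "R" (3x3) and "t" (3): a world point X has camera coordinates R X + t. Camera axes: x right, y down, z forward; pixel columns grow to the right and rows downward; lengths in m; the calibration is good to about 2 mm. A picture is of the moment at which its call begins: read the wrist's pose just before it. calibration takes no time and is no camera call; for the wrist camera it gives the pose at the moment of the call.
- ctrl.hand_in(): hands the job in; it is judged then, once.
Trained networks look in the newest picture that a camera, given by its name, has taken for a name from the list of things; names that differ only in an ending like _2 or _b are one class to them, and where a whole thing is asked for, a point or a joint stands for the part that bears it (a point fixed in the world has none). Each returns a list of dicts, best first, with "score" (0 to 1); they miss things now and then, are a little off and sometimes report something else, mostly with a low value. They report only what shows in the picture. A call takes as long as a camera call. They do not tell look-alikes from the thing itself.
- eyes.silhouettes(camera, label): "pixels" (384x512 bool, what is visible of it) and "extent" ([left, top, width, height] in pixels, round what is visible of it).
- eyes.spot_point(camera, label): "xy" ([column, row] in pixels: a listed point, or the origin of a listed thing).
The state is a dict: "clock": time; "joints": joint angles; "dq": joint speeds; "effort": joint torques, N m; "tool_pos": TCP position; "tcp_rot": TCP orientation; "wrist_force": force on the tool from outside, world axes, zero at the start; "torque": the same for the moment, N m; "grip_width": opening from 0.0 (shut) to 1.0 (fully open); "finger_force": force on a finger pad.
Only numpy, scipy, OpenCV 4.12 (cv2) and the standard library are available. Lean on these libraries where they do the work, as an engineer would, in place of code of your own. Each camera call takes 0.05 s, during which the arm holds its last target. There are 200 camera calls.

### The job

Take the specimen carrier with the round dish by its grip fin, lay it in the guide channel on the foot of the stereo microscope with the dish end leading, and slide it in level under the overhanging head until its front edge meets the stop, without bumping the head. Then set the lamp's dimmer lever to half by swinging it from its low end until it stands straight up. Leave the other carrier and everything else where they are.

Things in the scene. Friction and masses are not known exactly. Their poses are not given: they have to be found in the camera images.
- carrier_round: the specimen carrier, one rigid piece, about 0.3 kg: an aluminium plate 180 (x) by 70 (y) by 10 mm, a dark grip fin standing near its -x end and a covered ROUND dish 62 mm across, white lid, centred at x = +50 mm, its top 40 mm above the underside. Origin: centre of the plate's underside; x points from fin to dish, z up
- carrier_round_grip (a point): on the grip fin of the round-dish carrier, 45 mm above the plate's underside at x = -65 mm, y = 0; axes as the carrier's. The fin is 44 mm along x, 14 mm thick along y and reaches from the plate to 61 mm above its underside
- carrier_square: the other specimen carrier, one rigid piece, about 0.3 kg: an aluminium plate 180 (x) by 70 (y) by 10 mm, a dark grip fin standing near its -x end and a covered SQUARE dish 58 x 58 mm, white lid, centred at x = +50 mm, its top 40 mm above the underside. Origin: centre of the plate's underside; x points from fin to dish, z up
- scope: microscope foot, fixed: a grey slab 320 (x) by 150 (y) by 30 mm thick, the guide channel on top along x. Origin: centre of its underside, on the table; +x runs from the open mouth to the stop, z up. Channel floor 30 mm up. A 32 mm column stands at x = +110, y = +150 mm. With the carrier home its origin is at x = +60, y = 0, z = 30 mm, its x axis along the scope's
- scope_head: overhanging head, fixed: a lens cone 48 mm across at its lower end, 84 mm above the table (54 above the channel floor), 68 mm across from 120 mm up; above 162 mm a white body from 35 mm behind (-x) to 65 mm past the lens axis, 70 mm to the -y side; eyepieces lean to +x. Origin: on the lens axis at table height, x = +110 mm of the scope, same axes
- channel_mouth (a point): centre of the channel floor at the wide end of its flared mouth, x = -100 mm of the scope. Steel rails 12 mm high, 78 mm apart inside, run from x = -60 to +160 mm of the scope; the flare from -60 to -105 mm; before it the slab is plain to x = -160 mm
- channel_stop (a point): centre of the face of the stop bar, at channel-floor height (x = +150 mm of the scope); the carrier's front edge, 90 mm ahead of its origin, comes against it
- lamp_box: white lamp supply, fixed: 90 mm (x) by 100 mm (y), 60 mm high, with a slot along x in its top from which the dimmer lever rises; origin under its centre, z up
- lamp_lever (a joint): dimmer lever angle in rad: 0 at the low end, leaning 0.7 rad to the box's -x; grows as it swings to +x; 0.7 straight up, 1.4 at the far end. Stays where it is left; about 2 N moves it at the handle. A 10 mm rod with a black handle 18 (x) by 16 mm (y), from 49 to 91 mm from the hinge
- lever_grip (a point): middle of the lever's black handle, 70 mm from the hinge; moves with the lever
- lever_hinge (a point): hinge axis of the lever, in the middle of the box, 50 mm above the table; the axis runs along the box's y
- wash_bottle: white squeeze wash bottle with a thin spout, 60 mm across, 185 mm tall; bystander, origin under its centre
- amber_bottle: brown glass reagent bottle, 54 mm across, 100 mm tall; bystander, origin under its centre
- vial: small glass vial with white cap, 26 mm across, 50 mm tall; bystander, origin under its centre
- slide_box: closed black slide box 100 x 80 x 35 mm; bystander, origin under its centre
- marker: black marker pen lying down, 130 mm long along its x, 16 mm thick; bystander, origin under its middle
- dish_stack: stack of clear dishes, 90 mm across, 52 mm tall; bystander, origin under its centre
Things that resemble listed ones, but are neither listed nor needed, are in the scene too. Of the things that look like the lamp_box, the larger one is meant.

How it is judged:
By the outcome, as a careful person would: the job done as asked, in the order asked, and still so for the second after the job is handed in, with the robot touching nothing.
It also fails if it takes over 66 s, if anything falls off the work surface, if the arm or the gripper's body presses on something with over 40 N, if the wrist force passes 120 N, or if a joint passes its speed limit or range.

## Working session

There is one attempt and no reset: what is moved stays moved. The work goes in short steps, Python scripts to look and compute and a tool call to move; the robot and the scene stay as the last step left them, time stands still between calls to the robot, and variables do not carry over. Pictures are saved under pics/ and viewed, at most 10 in all, crops included, and the job is handed in when it is done.

Besides the shell and the picture viewer there is one more tool, called after "Call:" as a command line: name --argument value ..., lists and objects as JSON in quotes. send_rows: Moves the arm, as the interface text tells. Its arguments: {"type":"object","properties":{"dp":{"type":"array"},"angular":{"type":"array"},"fingers":{"type":"array"},"newtons":{"type":"number"}},"required":["dp","angular","fingers"]}

```bash
mkdir -p pics; ls; python3 - <<'E'
from plant import ctrl, eyes
import cv2, numpy as np
s=ctrl.read_state(); print(s)
ims=[eyes.camera(n) for n in("side","top")]
for n,i in zip(("side","top"),ims): cv2.imwrite(f"pics/{n}0.png",i[:,:,::-1]); c=eyes.calibration(n); print(n,c)
for n in("side","top"):
  for l in ["carrier_round","carrier_round_grip","carrier_square","scope","scope_head","channel_mouth","channel_stop","lamp_box","lever_grip","lever_hinge"]:
    print(n,l,[(round(d["score"],2),np.round(d["xy"]).tolist()) for d in eyes.spot_point(n,l)][:4])
E
```

```text
pics
{'clock': 0.0, 'joints': array([-1.3972346 ,  0.33390755,  0.03988791,  1.46629993, -0.01339106,
        1.34328395, -0.05851152]), 'dq': array([ 7.94075479e-04, -1.01181096e-04,  9.16611100e-04, -1.35849052e-03,
        1.13077681e-03, -3.36490218e-04,  6.45750484e-05]), 'effort': array([ 8.63610444e-05, -6.58548689e+01,  1.36543963e+00, -4.05557907e+01,
        1.67778757e-02,  1.24652975e-02,  3.03997024e-05]), 'tool_pos': array([0.17501971, 0.62551217, 0.2304096 ]), 'tcp_rot': array([[-9.63019712e-01,  2.69430757e-01, -3.19171718e-04],
       [ 2.69430917e-01,  9.63018389e-01, -1.60129224e-03],
       [-1.24069146e-04, -1.62807072e-03, -9.99998667e-01]]), 'wrist_force': array([-0.12284933,  0.26984736, -0.03242507]), 'torque': array([-0.03047051,  0.03043785,  0.03173576]), 'finger_force': 0.0, 'grip_width': 1.0038144460228449}
side {'fx': 443.6276858064212, 'fy': 443.6276858064212, 'cx': 255.28912990161277, 'cy': 187.06723968880445, 'R': array([[ 0.88681433, -0.46207719, -0.00670927],
       [-0.35564103, -0.67312843, -0.64839615],
       [ 0.29509287,  0.57739309, -0.76127
[... 795 characters left out ...]
.0, 302.0]), (0.73, [242.0, 242.0])]
side lever_grip [(0.49, [349.0, 297.0]), (0.41, [287.0, 209.0])]
side lever_hinge [(0.97, [349.0, 292.0]), (0.63, [295.0, 212.0])]
top carrier_round [(0.68, [346.0, 236.0])]
top carrier_round_grip [(0.59, [356.0, 258.0]), (0.52, [291.0, 131.0])]
top carrier_square [(0.7, [295.0, 233.0])]
top scope [(0.93, [192.0, 197.0])]
top scope_head [(0.69, [180.0, 160.0])]
top channel_mouth [(0.83, [195.0, 225.0])]
top channel_stop [(0.64, [180.0, 146.0]), (0.44, [294.0, 129.0])]
top lamp_box [(0.97, [401.0, 165.0]), (0.75, [190.0, 197.0]), (0.72, [291.0, 169.0])]
top lever_grip [(0.41, [301.0, 169.0]), (0.38, [411.0, 170.0])]
top lever_hinge [(0.57, [405.0, 161.0])]
```

View pics/top0.png

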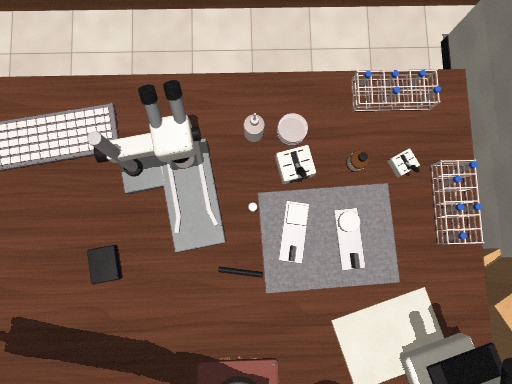

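View pics/side0.png

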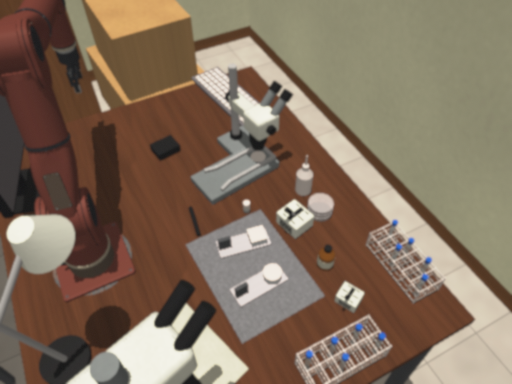

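The round carrier is at top (348,235), with its fin at (352,260). Its look-alike is the square carrier at (295,230). The larger lamp box is at (295,163), and a smaller look-alike sits at (404,161). The scope foot is at (192,200), with its mouth at the bottom and the head at (175,140).

```bash
cat > h.py <<'E'
from plant import ctrl, eyes
import cv2, numpy as np
from scipy.optimize import minimize
def box(x0,x1,y0,y1,z0,z1): return np.array([[x,y,z] for x in(x0,x1) for y in(y0,y1) for z in(z0,z1)])/1e3
def cyl(x,y,r,z0,z1):
    a=np.linspace(0,2*np.pi,24); return np.array([[x+r*np.cos(t),y+r*np.sin(t),z] for t in a for z in(z0,z1)])/1e3
CR=[box(-90,90,-35,35,0,10),box(-87,-43,-7,7,10,61),cyl(50,0,31,10,40)]
SLAB=[box(-160,160,-75,75,0,30)]
LAMP=[box(-45,45,-50,50,0,60)]
def W(P,p,z=0): c,s=np.cos(p[2]),np.sin(p[2]); return P@np.array([[c,s,0],[-s,c,0],[0,0,1]])+[p[0],p[1],z]
def proj(c,X): q=X@c["R"].T+c["t"]; return np.c_[c["fx"]*q[:,0]/q[:,2]+c["cx"],c["fy"]*q[:,1]/q[:,2]+c["cy"]]
def render(c,M,p,k=4,z=0):
    im=np.zeros((384*k,512*k),np.uint8)
    for P in M: cv2.fillConvexPoly(im,cv2.convexHull(np.round(((proj(c,W(P,p,z))+.5)*k-.5)).astype(np.int32)),255)
    return cv2.resize(im,(512,384),interpolation=cv2.INTER_AREA)/255.
def ray(c,uv,z):
    d=c["R"].T@[(uv[0]-c["cx"])/c["fx"],(uv[1]-c["cy"])/c["fy"],1]; o=-c["R"].T@c["t"]; return o+d*(z-o[2])/d[2]
def fit(M,obs,p0,z=0):
    "obs: list of (calib, float mask)"
    f=lambda p:sum(1-np.minimum(r:=render(c,M,p,z=z),m).sum()/np.maximum(r,m).sum() for c,m in obs)
    best=None
    for s in(.02,.006):
        b=minimize(f,p0,method="Nelder-Mead",options=dict(initial_simplex=np.array(p0)+np.array([[0,0,0],[s,0,0],[0,s,0],[0,0,s*6]]),xatol=1e-4,fatol=1e-4)); p0=b.x
    return p0,b.fun
def mask(cam,label,near):
    ds=eyes.silhouettes(cam,label); 
    cen=[(d["extent"][0]+d["extent"][2]/2,d["extent"][1]+d["extent"][3]/2) for d in ds]
    i=min(range(len(ds)),key=lambda i:np.hypot(cen[i][0]-near[0],cen[i][1]-near[1])); return ds[i]
E
python3 - <<'E'
from h import *
C={n:eyes.calibration(n) for n in("side","top")}
I={n:eyes.camera(n).copy() for n in C}
V=[]
for l,M,nr,p0 in [("carrier_round",CR,{"side":(260,285),"top":(348,238)},None),("lamp_box",LAMP,{"side":(296,217),"top":(295,163)},None),("scope",SLAB,{"side":(235,172),"top":(192,197)},None)]:
    obs=[]
    for n in C:
        d=mask(n,l,nr[n]); m=d["pixels"].astype(float); print(l,n,d["score"],d["extent"],m.sum()); obs.append((C[n],m))
        cs,_=cv2.findContours(d["pixels"].astype(np.uint8),cv2.RETR_EXTERNAL,cv2.CHAIN_APPROX_NONE); cv2.drawContours(I[n],cs,-1,(255,0,0),1)
    p0=list(ray(C["top"],nr["top"],.02)[:2])+[0.1]
    for o in (obs,obs[:1],obs[1:]):
        p,f=fit(M,o,p0); print(l,np.round(p,4),f)
for l,z in [("channel_mouth",.03),("channel_stop",.03),("scope",0),("scope_head",0)]:
    for n in C: 
        for d in eyes.spot_point(n,l)[:1]: print(l,n,ray(C[n],d["xy"],z).round(4))
big=np.vstack([cv2.resize(I["top"][120:285,110:430],None,fx=2,fy=2),cv2.resize(I["side"][120:310,170:400][:, :],(640,270))])
cv2.imwrite("pics/ov.png",big[:,:,::-1])
E
```

```text
carrier_round side 0.85 [229.1, 263.4, 57.7, 44.0] 1103.0
carrier_round top 0.78 [332.0, 206.4, 32.1, 64.4] 1410.0
carrier_round [ 0.4538 -0.3414  0.0842] 0.16456292092079516
carrier_round [ 0.4549 -0.3432  0.0495] 0.10740163986525131
carrier_round [ 0.4539 -0.3414  0.0836] 0.0516324679891389
lamp_box side 0.59 [276.3, 200.4, 34.9, 39.9] 849.0
lamp_box top 0.74 [273.7, 147.4, 43.7, 38.7] 1162.0
lamp_box [ 0.6789 -0.185   0.2553] 0.17542785165572772
lamp_box [ 0.678  -0.1891  0.2901] 0.13885474471428272
lamp_box [ 0.6788 -0.1848  0.2417] 0.039943743963244294
scope side 0.7 [192.2, 65.0, 100.1, 141.3] 5606.0
scope top 0.56 [88.6, 80.8, 137.6, 173.4] 10641.0
scope [0.6011 0.1291 0.1853] 1.001641970052224
scope [0.6012 0.1286 0.1903] 0.519331951201381
scope [0.6004 0.1291 0.1798] 0.4815564260667856
channel_mouth side [0.5165 0.1105 0.03  ]
channel_mouth top [0.4993 0.1167 0.03  ]
channel_stop side [0.7312 0.1463 0.03  ]
channel_stop top [0.7298 0.1553 0.03  ]
scope side [0.5963 0.1195 0.    ]
scope top [0.5943 0.1299 0.    ]
scope_head side [0.7099 0.1307 0.    ]
scope_head top [0.7143 0.1534 0.    ]
```

View pics/ov.png

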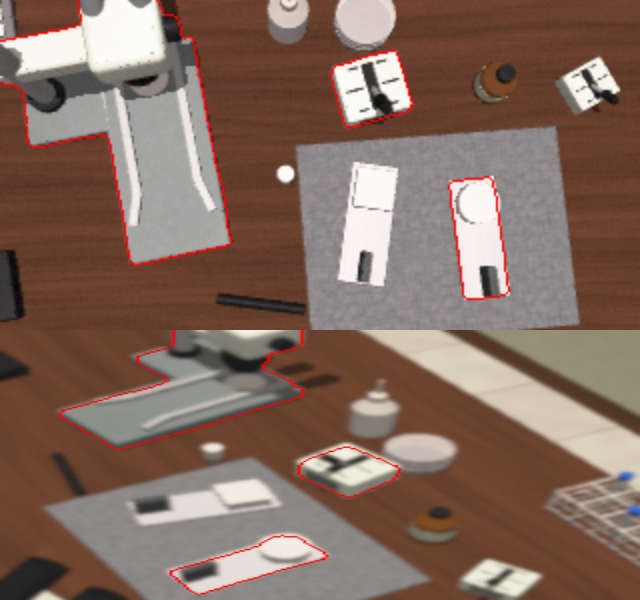

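Masks check out: the round dish on the right plate is carrier_round, the larger box by the dish stack is the lamp, and the lever leans toward box -x. Next I'll plan the approach.

```bash
cat >> h.py <<'E'
from scipy.spatial.transform import Rotation as Ro
def down(yaw): # tool pointing down, tool y axis at world angle yaw(deg)
    y=np.array([np.cos(np.radians(yaw)),np.sin(np.radians(yaw)),0]); z=np.array([0,0,-1.]); return np.c_[np.cross(y,z),y,z]
def plan(way,yaw0=None):
    "way: list of (xyz, nrows, yawdeg); prints rounded rows, simulated from measured pose"
    s=ctrl.read_state(); p=s["tool_pos"].copy(); R=s["tcp_rot"].copy(); k=0
    for X,n,yw in way:
        X=np.array(X)
        for i in range(n):
            w=(R.T@(X-p))*1e3/(n-i); w=np.round(w,1)
            T=down(yw); t=Ro.from_matrix(R.T@T)
            v=t.as_rotvec(degrees=True)
            v=np.round(v/(n-i),1)
            print(w.tolist(),v.tolist()); p=p+R@w/1e3; R=R@Ro.from_rotvec(v,degrees=True).as_matrix()
        print('--',p.round(4))
E
python3 - <<'E'
from h import *
s=ctrl.read_state();c=eyes.calibration("wrist")
o=-c["R"].T@c["t"];print("cam in tool",s["tcp_rot"].T@(o-s["tool_pos"]), (s["tcp_rot"].T@c["R"].T).round(3),c["fx"])
plan([((.33,.40,.25),5,35),((.44,.15,.25),5,-5),((.45,-.15,.25),5,-45),((.41,-.345,.23),5,-85)])
E
```

```text
cam in tool [ 0.07129973 -0.00024755 -0.14279006] [[-0.001 -0.96  -0.279]
 [ 1.    -0.001 -0.   ]
 [ 0.    -0.279  0.96 ]] 270.0726914261272
[-42.0, -35.2, -3.7] [-0.0, -0.0, 7.9]
[-46.4, -29.1, -3.7] [-0.0, -0.0, 7.9]
[-50.0, -22.4, -3.8] [-0.0, -0.0, 7.9]
[-52.6, -15.3, -3.7] [-0.0, -0.0, 7.8]
[-54.2, -8.0, -3.8] [-0.0, 0.0, 7.9]
-- [0.33 0.4  0.25]
[-53.6, -10.6, 0.0] [-0.0, 0.0, 8.0]
[-54.5, -3.1, 0.0] [-0.0, 0.0, 8.0]
[-54.4, 4.6, 0.0] [-0.0, 0.0, 8.0]
[-53.3, 12.1, 0.0] [-0.0, 0.0, 8.0]
[-51.1, 19.4, 0.0] [-0.0, 0.0, 8.0]
-- [0.44 0.15 0.25]
[-59.6, 7.2, 0.0] [-0.0, 0.0, 8.0]
[-58.0, 15.5, 0.0] [-0.0, 0.0, 8.0]
[-55.3, 23.4, 0.0] [-0.0, 0.0, 8.0]
[-51.5, 30.9, 0.0] [-0.0, 0.0, 8.0]
[-46.7, 37.7, 0.0] [-0.0, 0.0, 8.0]
-- [ 0.45 -0.15  0.25]
[-33.2, 21.9, 4.0] [0.0, 0.0, 8.0]
[-29.8, 26.4, 4.0] [0.0, 0.0, 8.0]
[-25.9, 30.2, 4.0] [0.0, 0.0, 8.0]
[-21.4, 33.6, 4.0] [0.0, 0.0, 8.0]
[-16.6, 36.2, 4.0] [0.0, 0.0, 8.0]
-- [ 0.41  -0.345  0.23 ]
```

```bash
python3 - <<'E'
from h import *
plan([((.33,.40,.25),5,80),((.44,.15,.25),5,85),((.45,-.15,.25),5,90),((.38,-.345,.23),5,94.8)])
E
```

```text
[-42.0, -35.2, -3.7] [-0.0, -0.0, -1.1]
[-41.3, -36.0, -3.7] [-0.0, -0.0, -1.1]
[-40.6, -36.7, -3.8] [-0.0, -0.0, -1.1]
[-39.9, -37.5, -3.7] [-0.0, -0.0, -1.2]
[-39.2, -38.4, -3.8] [-0.0, -0.0, -1.1]
-- [0.33 0.4  0.25]
[-30.4, -45.4, 0.0] [-0.0, -0.0, -1.0]
[-29.6, -45.9, 0.0] [-0.0, -0.0, -1.0]
[-28.8, -46.4, 0.0] [-0.0, -0.0, -1.0]
[-27.9, -47.0, 0.0] [-0.0, -0.0, -1.0]
[-27.1, -47.4, 0.0] [-0.0, -0.0, -1.0]
-- [0.44 0.15 0.25]
[-7.3, -59.6, 0.0] [-0.0, -0.0, -1.0]
[-6.2, -59.7, 0.0] [-0.0, -0.0, -1.0]
[-5.2, -59.8, 0.0] [-0.0, -0.0, -1.0]
[-4.1, -59.9, 0.0] [-0.0, -0.0, -1.0]
[-3.1, -59.9, 0.0] [-0.0, -0.0, -1.0]
-- [ 0.4501 -0.15    0.25  ]
[14.0, -39.0, 4.0] [-0.0, -0.0, -1.0]
[14.7, -38.8, 4.0] [-0.0, -0.0, -1.0]
[15.3, -38.5, 4.0] [-0.0, -0.0, -0.9]
[15.9, -38.3, 4.0] [-0.0, -0.0, -1.0]
[16.6, -37.9, 4.0] [-0.0, -0.0, -0.9]
-- [ 0.38  -0.345  0.23 ]
```

Call:
send_rows --dp '[[-42,-35,-4],[-41,-36,-4],[-40.5,-37,-4],[-40,-37.5,-4],[-39,-38.5,-4]]' --angular '[[0,0,-1.1],[0,0,-1.1],[0,0,-1.1],[0,0,-1.1],[0,0,-1.1]]' --fingers '[1,1,1,1,1]' --newtons 60

```text
clock: 2.52
tool_pos: [0.3303, 0.3983, 0.2517]
tcp_rot: [[-0.984, 0.175, 0.0], [0.175, 0.984, 0.001], [-0.0, 0.001, -1.0]]
wrist_force: [0.6, 0.8, 0.1]
grip_width: 0.996
finger_force: 0.0
```

Call:
send_rows --dp '[[-30.5,-45.5,0],[-29.5,-46,0],[-29,-46.5,0],[-28,-47,0],[-27,-47.5,0]]' --angular '[[0,0,-1],[0,0,-1],[0,0,-1],[0,0,-1],[0,0,-1]]' --fingers '[1,1,1,1,1]'

```text
clock: 3.15
tool_pos: [0.4397, 0.1475, 0.2517]
tcp_rot: [[-0.996, 0.089, 0.001], [0.089, 0.996, 0.001], [-0.001, 0.001, -1.0]]
wrist_force: [0.8, 0.4, 0.8]
grip_width: 1.001
finger_force: 0.0
```

```bash
python3 - <<'E'
from h import *
c=eyes.calibration("wrist"); im=eyes.camera("wrist"); np.savez("w1.npz",im=im,**c)
print(ctrl.read_state()["joints"].round(2))
for l in["scope","channel_mouth","channel_stop","scope_head"]:
    print(l,[(round(d["score"],2),np.round(d["xy"],1).tolist(),ray(c,d["xy"],.03 if 'ch' in l else 0).round(4)) for d in eyes.spot_point("wrist",l)][:2])
d=eyes.silhouettes("wrist","scope"); print([(x["score"],x["extent"]) for x in d]); np.save("w1m.npy",d[0]["pixels"])
im=im.copy();p=[.6011,.1291,.183]
for z in(0,30):
    q=proj(c,W(np.array([[-160,-75,z],[160,-75,z],[160,75,z],[-160,75,z]])/1e3,p)); cv2.polylines(im,[q.round().astype(int)],True,(255,0,0))
cv2.imwrite("pics/w1.png",cv2.resize(im,(800,600))[:,:,::-1])
E
```

```text
[-0.87 -0.09  0.45  1.88  0.04  1.34  1.04]
scope [(0.59, [251.3, 265.8], array([0.5992, 0.1282, 0.    ]))]
channel_mouth [(0.98, [233.9, 216.0], array([0.4995, 0.1127, 0.03  ]))]
channel_stop [(0.69, [250.5, 265.8], array([0.5816, 0.1289, 0.03  ]))]
scope_head []
[(0.89, [170.7, 161.2, 242.2, 222.6])]
```

View pics/w1.png

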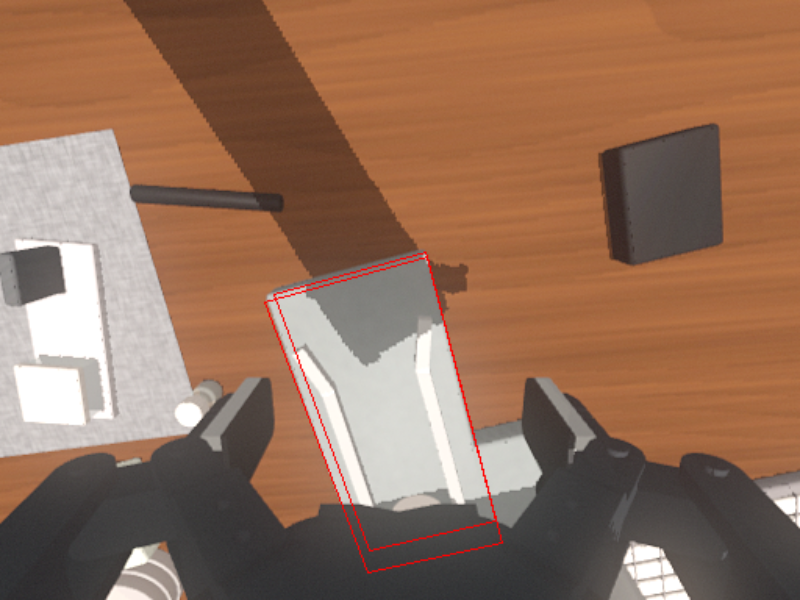

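The wrist view shows the foot top face with its front edge from (268,295) to (427,252) and both rails clear. My predicted outline is within about 5 px. I'll refine the fit, then go on to the carrier.

```bash
cat > fs.py <<'E'
from h import *
def fitv(M,obs,p0):
    def f(p):
        e=0
        for c,m,v in obs:
            r=render(c,M,p,z=0); e+=(np.abs(r-m)*v).sum()/(m*v).sum()
        return e
    for s in(.02,.006):
        b=minimize(f,p0,method="Nelder-Mead",options=dict(initial_simplex=np.array(p0)+np.array([[0,0,0],[s,0,0],[0,s,0],[0,0,s*6]]),xatol=1e-4,fatol=1e-5)); p0=b.x
    return p0,b.fun
E
python3 - <<'E'
from fs import *
z=np.load("w1.npz"); cw={k:z[k] for k in("fx","fy","cx","cy","R","t")}; mw=np.load("w1m.npy").astype(float)
ct=eyes.calibration("top"); cv2im=eyes.camera("top"); mt=mask("top","scope",(192,197))["pixels"].astype(float)
vw=np.zeros((384,512)); vw[:255]=1
vt=np.zeros((384,512)); vt[198:,150:]=1; vt[165:198,195:]=1
for o in([(cw,mw,vw)],[(ct,mt,vt)],[(cw,mw,vw),(ct,mt,vt)]):
    p,f=fitv(SLAB,o,[.6,.129,.18]); print(p.round(4),round(f,4),"mouth",W(np.array([[-.1,0,.03]]),p).round(4),"stop",W(np.array([[.15,0,.03]]),p).round(4))
E
```

```text
[0.5975 0.1281 0.1681] 0.0108 mouth [[0.4989 0.1114 0.03  ]] stop [[0.7454 0.1532 0.03  ]]
[0.6003 0.1286 0.1793] 0.0785 mouth [[0.5019 0.1108 0.03  ]] stop [[0.7479 0.1554 0.03  ]]
[0.5977 0.1284 0.1729] 0.0937 mouth [[0.4992 0.1112 0.03  ]] stop [[0.7454 0.1542 0.03  ]]
```

Call:
send_rows --dp '[[-7,-59.5,0],[-6,-59.5,0],[-5,-60,0],[-4,-60,0],[-3,-60,0]]' --angular '[[0,0,-1],[0,0,-1],[0,0,-1],[0,0,-1],[0,0,-1]]' --fingers '[1,1,1,1,1]'

```text
clock: 4.18
tool_pos: [0.4479, -0.1516, 0.2515]
tcp_rot: [[-1.0, -0.0, 0.001], [-0.0, 1.0, 0.0], [-0.001, 0.0, -1.0]]
wrist_force: [0.6, -0.3, -1.1]
grip_width: 1.001
finger_force: 0.0
```

Call:
send_rows --dp '[[14,-39,4],[14.5,-39,4],[15,-38.5,4],[16,-38.5,4],[16.5,-38,4]]' --angular '[[0,0,-1],[0,0,-1],[0,0,-1],[0,0,-1],[0,0,-1]]' --fingers '[1,1,1,1,1]'

```text
clock: 4.8
tool_pos: [0.3784, -0.3464, 0.2314]
tcp_rot: [[-0.996, -0.088, 0.001], [-0.088, 0.996, 0.0], [-0.001, 0.0, -1.0]]
wrist_force: [1.3, 0.3, 0.3]
grip_width: 1.003
finger_force: 0.0
```

```bash
python3 - <<'E'
from fs import *
c=eyes.calibration("wrist"); im=eyes.camera("wrist").copy()
print(ctrl.read_state()["joints"].round(2))
for x in eyes.silhouettes("wrist","carrier_round"): print(x["score"],x["extent"])
ds=eyes.silhouettes("wrist","carrier_round"); m=ds[0]["pixels"].astype(float)
for d in eyes.spot_point("wrist","carrier_round_grip")[:2]: print(d["score"],np.round(d["xy"]),ray(c,d["xy"],.045).round(4))
ct=eyes.calibration("top")
p=np.array([.4539,-.3414,.0836])
hulls=lambda p,col:[cv2.polylines(im,[cv2.convexHull(proj(c,W(P,p)).round().astype(np.int32))],True,col) for P in CR]
hulls(p,(255,0,0))
v=np.ones((384,512)); r=render(c,CR,p); print("iou0",np.minimum(r,m).sum()/np.maximum(r,m).sum())
rows=np.where(m.any(1))[0]; v[rows.max()-3:]=0
q,f=fitv(CR,[(c,m,v)],p); print(q.round(4),f); hulls(q,(0,255,0))
cv2.imwrite("pics/w2.png",cv2.resize(im,(800,600))[:,:,::-1])
E
```

```text
[-0.48  0.06  1.21  1.83 -0.05  1.29  2.4 ]
0.7 [228.5, 160.8, 51.1, 122.5]
0.75 [251. 184.] [ 0.3866 -0.3497  0.045 ]
iou0 0.9516894813911242
[ 0.453  -0.3425  0.0774] 0.022206098298350175
```

View pics/w2.png

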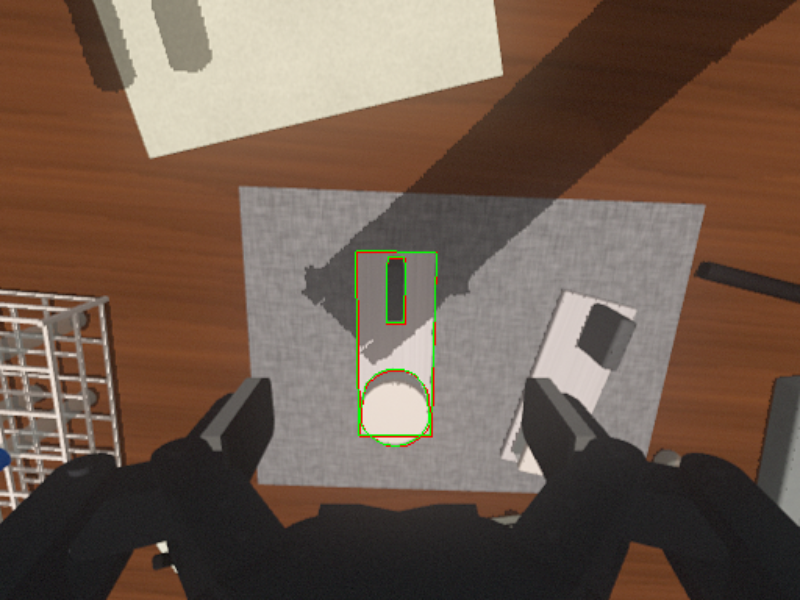

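The round carrier is confirmed: the white round lid is at (395,412), the fin at (396,290), and the fit overlay matches.

Call:
send_rows --dp '[[-4.8,-1,45],[-4.8,-1,50],[0,0,50],[0,0,40],[0,0,19]]' --angular '[[0,0,0.6],[0,0,0],[0,0,0],[0,0,0],[0,0,0]]' --fingers '[1,1,1,1,1]'

```text
clock: 5.62
tool_pos: [0.3881, -0.3446, 0.0249]
tcp_rot: [[-0.997, -0.077, -0.003], [-0.077, 0.997, 0.003], [0.002, 0.003, -1.0]]
wrist_force: [0.4, 0.8, 0.3]
grip_width: 1.002
finger_force: 0.0
```

Call:
send_rows --dp '[[0,0,0],[0,0,0],[0,0,0],[0,0,0],[0,0,0]]' --angular '[[0,0,0],[0,0,0],[0,0,0],[0,0,0],[0,0,0]]' --fingers '[-1,-1,-1,-1,-1]' --newtons 60

```text
clock: 6.25
tool_pos: [0.3885, -0.3475, 0.0281]
tcp_rot: [[-0.997, -0.075, 0.001], [-0.075, 0.997, -0.0], [-0.001, -0.0, -1.0]]
wrist_force: [-1.4, 2.4, 7.4]
grip_width: 0.156
finger_force: 59.0
```

Call:
send_rows --dp '[[0,0,-15],[0,0,-30],[0,0,-40],[0,0,-40],[0,0,-17]]' --angular '[[0,0,0],[0,0,0],[0,0,0],[0,0,0],[0,0,0]]' --fingers '[-1,-1,-1,-1,-1]'

```text
clock: 6.88
tool_pos: [0.3882, -0.348, 0.1715]
tcp_rot: [[-0.997, -0.074, 0.003], [-0.074, 0.997, -0.001], [-0.003, -0.001, -1.0]]
wrist_force: [0.6, -0.0, -3.1]
grip_width: 0.156
finger_force: 58.8
```

```bash
python3 - <<'E'
from h import *
plan([((.465,-.08,.17),6,96),((.45,.1028,.17),4,99.8)])
c=eyes.calibration("wrist"); im=eyes.camera("wrist").copy(); s=ctrl.read_state()
# carrier pose expected from rigid grasp
p=np.array([.453,-.3425,.0774])+[s["tool_pos"][0]-.3885,s["tool_pos"][1]+.3475,0]
for P in CR: cv2.polylines(im,[cv2.convexHull(proj(c,W(P,p,s["tool_pos"][2]-.0281)).round().astype(np.int32))],True,(255,0,0))
cv2.imwrite("pics/w3.png",im[:,:,::-1]); print(s["wrist_force"].round(1),s["torque"].round(2),s["joints"].round(2))
E
```

```text
[-16.1, 43.6, 0.3] [-0.0, 0.0, -0.3]
[-16.3, 43.5, 0.3] [-0.0, 0.0, -0.3]
[-16.5, 43.4, 0.2] [-0.0, 0.0, -0.3]
[-16.8, 43.4, 0.3] [-0.0, 0.0, -0.3]
[-17.0, 43.3, 0.2] [-0.0, 0.1, -0.3]
[-17.2, 43.1, 0.2] [-0.1, 0.0, -0.3]
-- [ 0.465 -0.08   0.17 ]
[-1.1, 45.8, 0.0] [0.0, 0.0, -0.9]
[-1.8, 45.8, 0.1] [0.0, 0.0, -1.0]
[-2.6, 45.8, 0.0] [0.0, 0.0, -0.9]
[-3.3, 45.8, 0.1] [0.0, 0.0, -1.0]
-- [0.45   0.1028 0.17  ]
[ 1.2 -1.4 -1.9] [-0.16  0.02 -0.04] [-0.28  0.16  1.03  1.89 -0.15  1.17  2.44]
```

View pics/w3.png

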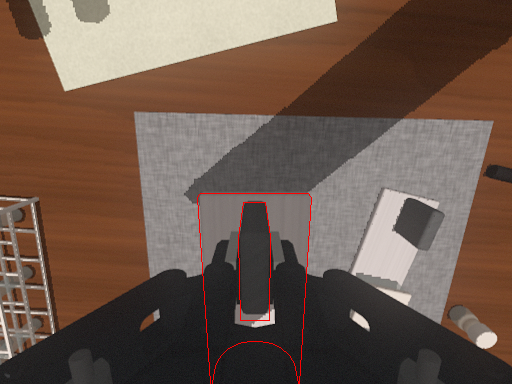

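The carrier is held level and straight. The predicted fin and plate outline matches (plate rear edge at row 193). Moving to the foot.

Call:
send_rows --dp '[[-16,30,0],[-16.5,43.5,0],[-16.5,43.5,0],[-17,43.5,0],[-17,43.5,0]]' --angular '[[0,0,-0.3],[0,0,-0.3],[0,0,-0.3],[0,0,-0.3],[0,0,-0.3]]' --fingers '[-1,-1,-1,-1,-1]'

```text
clock: 7.55
tool_pos: [0.4525, -0.1353, 0.1683]
tcp_rot: [[-0.995, -0.101, -0.001], [-0.101, 0.995, 0.0], [0.001, 0.001, -1.0]]
wrist_force: [0.6, 0.2, -3.2]
grip_width: 0.156
finger_force: 59.0
```

Call:
send_rows --dp '[[-14,46,0],[-2,46,0],[-2,46,0],[-2,46,0],[-2,43,0]]' --angular '[[0,0,-0.8],[0,0,-0.8],[0,0,-0.8],[0,0,-0.8],[0,0,-0.8]]' --fingers '[-1,-1,-1,-1,-1]'

```text
clock: 8.18
tool_pos: [0.4446, 0.0919, 0.168]
tcp_rot: [[-0.985, -0.171, -0.002], [-0.171, 0.985, -0.001], [0.002, -0.0, -1.0]]
wrist_force: [0.9, -1.1, -3.1]
grip_width: 0.158
finger_force: 59.0
```

```bash
python3 - <<'E'
from h import *
s=ctrl.read_state(); print(s["tool_pos"].round(4),s["wrist_force"].round(1),s["joints"].round(2))
plan([((.4499,.1028,.10),2,99.8),((.4499,.1028,.064),2,99.8)])
E
```

```text
[0.4446 0.0919 0.168 ] [ 0.9 -1.1 -3.1] [-0.87 -0.05  0.56  2.03  0.03  1.16  1.42]
[-3.6, 4.9, 34.0] [-0.0, -0.1, 0.0]
[-3.5, 4.9, 34.0] [-0.0, -0.0, 0.0]
-- [0.4499 0.1027 0.1   ]
[-0.0, 0.0, 18.0] [-0.0, -0.0, 0.0]
[-0.0, 0.1, 18.0] [-0.0, -0.0, 0.0]
-- [0.4498 0.1028 0.064 ]
```

Call:
send_rows --dp '[[-3.6,5,34],[-3.6,5,34],[0,0,15],[0,0,3],[0,0,0]]' --angular '[[0,0,0],[0,0,0],[0,0,0],[0,0,0],[0,0,0]]' --fingers '[-1,-1,-1,-1,-1]'

```text
clock: 8.8
tool_pos: [0.4516, 0.1013, 0.0839]
tcp_rot: [[-0.986, -0.169, 0.001], [-0.169, 0.986, 0.0], [-0.001, 0.0, -1.0]]
wrist_force: [-0.2, -0.4, -2.3]
grip_width: 0.153
finger_force: 59.0
```

```bash
python3 - <<'E'
from h import *
s=ctrl.read_state(); print(s["tool_pos"].round(4),s["wrist_force"].round(1),np.degrees(np.arctan2(s["tcp_rot"][1,1],s["tcp_rot"][0,1])))
sp=[.5977,.1283,.1705]; T=s["tool_pos"]; yaw=np.arctan2(s["tcp_rot"][1,1],s["tcp_rot"][0,1])-np.pi/2+ (.0774-.0750)
p=[T[0]+.065*np.cos(yaw),T[1]+.065*np.sin(yaw),yaw]; z=T[2]-.0281
out=[]
for n,(r0,r1,c0,c1) in dict(top=(120,260,130,260),wrist=(130,384,100,400)).items():
    c=eyes.calibration(n); im=eyes.camera(n); K=4 if n=="top" else 2
    im=cv2.resize(im,None,fx=K,fy=K)
    dr=lambda X,col:cv2.polylines(im,[((proj(c,X)+.5)*K).round().astype(np.int32)],True,col)
    dr(W(np.array([[-160,-75,30],[160,-75,30],[160,75,30],[-160,75,30]])/1e3,sp),(255,0,0))
    for y in(-39,39): dr(W(np.array([[-60,y,42],[160,y,42]])/1e3,sp),(0,255,0))
    dr(W(np.array([[-90,-35,10],[90,-35,10],[90,35,10],[-90,35,10]])/1e3,p,z),(0,0,255))
    im=im[r0*K:r1*K,c0*K:c1*K]; out.append(cv2.resize(im,(int(im.shape[1]*500/im.shape[0]),500)))
o=np.hstack(out); o=cv2.resize(o,(800,int(o.shape[0]*800/o.shape[1]))) if o.shape[1]>800 else o
cv2.imwrite("pics/al.png",o[:,:,::-1])
E
```

```text
[0.4516 0.1013 0.0839] [-0.2 -0.4 -2.3] 99.73078660762944
```

View pics/al.png

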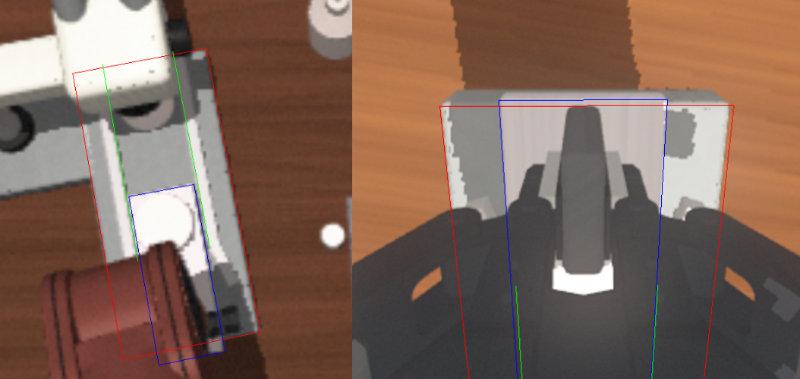

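Call:
send_rows --dp '[[0,1.8,6],[0,0,8],[0,0,6],[0,0,3],[0,0,0]]' --angular '[[0,0,0],[0,0,0],[0,0,0],[0,0,0],[0,0,0]]' --fingers '[-1,-1,-1,-1,-1]'

```text
clock: 9.52
tool_pos: [0.4508, 0.1032, 0.06]
tcp_rot: [[-0.986, -0.17, -0.0], [-0.17, 0.986, -0.0], [0.001, -0.0, -1.0]]
wrist_force: [-0.6, -0.1, -3.4]
grip_width: 0.15
finger_force: 59.0
```

```bash
python3 - <<'E'
from h import *
s=ctrl.read_state(); T=s["tool_pos"]; print(T.round(4),s["wrist_force"].round(1),s["torque"].round(2))
d=T-[.5977,.1283,0]; c,q=np.cos(.1705),np.sin(.1705); print((c*d[0]+q*d[1]).round(4),(-q*d[0]+c*d[1]).round(4))
print(s["tcp_rot"].round(4))
E
```

```text
[0.4508 0.1032 0.06  ] [-0.6 -0.1 -3.4] [-0.03  0.13 -0.  ]
-0.149 0.0001
[[-9.855e-01 -1.696e-01 -5.000e-04]
 [-1.696e-01  9.855e-01 -5.000e-04]
 [ 5.000e-04 -4.000e-04 -1.000e+00]]
```

Call:
send_rows --dp '[[0,0,1],[0,0,1],[0,0,0]]' --angular '[[0,0,0],[0,0,0],[0,0,0]]' --fingers '[-1,-1,-1]'

```text
clock: 9.9
tool_pos: [0.4511, 0.1033, 0.0584]
tcp_rot: [[-0.986, -0.17, 0.0], [-0.17, 0.986, 0.0], [-0.0, 0.0, -1.0]]
wrist_force: [0.1, -0.7, -2.6]
grip_width: 0.153
finger_force: 59.1
```

Call:
send_rows --dp '[[0,0,1],[0,0,0]]' --angular '[[0,0,0],[0,0,0]]' --fingers '[-1,-1]'

```text
clock: 10.15
tool_pos: [0.4511, 0.1034, 0.0581]
tcp_rot: [[-0.986, -0.17, -0.0], [-0.17, 0.986, 0.001], [0.0, 0.001, -1.0]]
wrist_force: [-4.2, -2.3, 10.4]
grip_width: 0.158
finger_force: 61.0
```

Call:
send_rows --dp '[[-10,0,-0.5],[-20,0,0],[-20,0,0],[-20,0,0],[-10,0,0]]' --angular '[[0,0,0],[0,0,0],[0,0,0],[0,0,0],[0,0,0]]' --fingers '[-1,-1,-1,-1,-1]'

```text
clock: 10.78
tool_pos: [0.53, 0.117, 0.0581]
tcp_rot: [[-0.985, -0.17, -0.001], [-0.17, 0.985, -0.0], [0.001, 0.0, -1.0]]
wrist_force: [-14.6, -2.1, 17.6]
grip_width: 0.155
finger_force: 62.3
```

```bash
cat > st.py <<'E'
from h import *
s=ctrl.read_state(); T=s["tool_pos"]; print(T.round(4),s["wrist_force"].round(1),s["torque"].round(2))
d=T-[.5977,.1283,0]; c,q=np.cos(.1705),np.sin(.1705); print((c*d[0]+q*d[1]).round(4),(-q*d[0]+c*d[1]).round(4))
print(s["tcp_rot"].round(4))
E
python3 st.py
```

```text
[0.53   0.117  0.0581] [-14.6  -2.1  17.6] [-0.45  2.75  0.04]
-0.0687 0.0003
[[-9.855e-01 -1.697e-01 -1.400e-03]
 [-1.697e-01  9.855e-01 -1.000e-04]
 [ 1.400e-03  1.000e-04 -1.000e+00]]
```

Call:
send_rows --dp '[[0,0,-1],[-15,0,0],[-20,0,0],[-14,0,0],[0,0,0]]' --angular '[[0,0,0],[0,0,0],[0,0,0],[0,0,0],[0,0,0]]' --fingers '[-1,-1,-1,-1,-1]'

```text
clock: 11.4
tool_pos: [0.5789, 0.1252, 0.0585]
tcp_rot: [[-0.986, -0.17, 0.0], [-0.17, 0.986, -0.001], [-0.0, -0.001, -1.0]]
wrist_force: [-0.1, -0.6, -2.7]
grip_width: 0.154
finger_force: 59.1
```

```bash
python3 st.py
```

```text
[0.5789 0.1252 0.0585] [-0.1 -0.6 -2.7] [-0.    0.15  0.02]
-0.019 0.0001
[[-9.855e-01 -1.696e-01  3.000e-04]
 [-1.696e-01  9.855e-01 -7.000e-04]
 [-1.000e-04 -7.000e-04 -1.000e+00]]
```

Call:
send_rows --dp '[[-4,0,0.3],[-3,0,0],[-3,0,0],[-2,0,0],[0,0,0]]' --angular '[[0,0,0],[0,0,0],[0,0,0],[0,0,0],[0,0,0]]' --fingers '[-1,-1,-1,-1,-1]'

```text
clock: 12.02
tool_pos: [0.5901, 0.1273, 0.0585]
tcp_rot: [[-0.986, -0.17, 0.0], [-0.17, 0.986, -0.0], [-0.0, -0.0, -1.0]]
wrist_force: [0.8, -0.1, -2.6]
grip_width: 0.15
finger_force: 59.1
```

Call:
send_rows --dp '[[-1,0,0],[-1,0,0],[0,0,0]]' --angular '[[0,0,0],[0,0,0],[0,0,0]]' --fingers '[-1,-1,-1]'

```text
clock: 12.4
tool_pos: [0.592, 0.1276, 0.0585]
tcp_rot: [[-0.986, -0.17, 0.0], [-0.17, 0.986, 0.0], [-0.0, -0.0, -1.0]]
wrist_force: [0.8, -0.1, -2.0]
grip_width: 0.156
finger_force: 59.1
```

Call:
send_rows --dp '[[-1,0,0],[-1,0,0],[0,0,0]]' --angular '[[0,0,0],[0,0,0],[0,0,0]]' --fingers '[-1,-1,-1]'

```text
clock: 12.78
tool_pos: [0.5922, 0.1276, 0.0582]
tcp_rot: [[-0.986, -0.17, -0.004], [-0.17, 0.986, -0.0], [0.004, 0.0, -1.0]]
wrist_force: [-8.9, -1.4, 3.7]
grip_width: 0.156
finger_force: 60.2
```

Call:
send_rows --dp '[[-1,0,0],[-1,0,0],[0,0,0]]' --angular '[[0,0,0],[0,0,0],[0,0,0]]' --fingers '[-1,-1,-1]'

```text
clock: 13.15
tool_pos: [0.5921, 0.1276, 0.0582]
tcp_rot: [[-0.985, -0.17, -0.008], [-0.17, 0.986, -0.001], [0.008, 0.001, -1.0]]
wrist_force: [-20.3, -2.2, 13.7]
grip_width: 0.157
finger_force: 61.6
```

Call:
send_rows --dp '[[2,0,0.6],[0,0,0],[0,0,0]]' --angular '[[0,0,0],[0,0,0],[0,0,0]]' --fingers '[-1,-1,-1]'

```text
clock: 13.52
tool_pos: [0.5921, 0.1277, 0.0582]
tcp_rot: [[-0.986, -0.17, -0.004], [-0.17, 0.986, 0.0], [0.004, 0.001, -1.0]]
wrist_force: [-11.6, -1.8, 9.4]
grip_width: 0.15
finger_force: 61.0
```

Call:
send_rows --dp '[[0,0,0],[0,0,0],[0,0,0],[0,0,0],[0,0,0]]' --angular '[[0,0,0],[0,0,0],[0,0,0],[0,0,0],[0,0,0]]' --fingers '[0,0.3,0.3,0.3,0.3]'

```text
clock: 14.15
tool_pos: [0.5939, 0.1279, 0.0579]
tcp_rot: [[-0.985, -0.17, 0.0], [-0.17, 0.985, -0.0], [-0.0, -0.0, -1.0]]
wrist_force: [0.3, 0.3, 0.6]
grip_width: 0.652
finger_force: 0.0
```

```bash
python3 st.py; python3 -c "
from h import *
print(ctrl.read_state()['joints'].round(2))
c=eyes.calibration('wrist');eyes.camera('wrist')
p=[.5977+.06*.9855-.0,.1283+.06*.1697,.1705]
for d in eyes.spot_point('wrist','carrier_round_grip')[:2]: print(d['score'],ray(c,d['xy'],.075).round(4))
print('expected',W(np.array([[-.065,0,0]]),p).round(4))
"
```

```text
[0.5939 0.1279 0.0579] [0.3 0.3 0.6] [-0.   -0.02 -0.03]
-0.0038 0.0002
[[-9.855e-01 -1.697e-01  1.000e-04]
 [-1.697e-01  9.855e-01 -1.000e-04]
 [-1.000e-04 -1.000e-04 -1.000e+00]]
[-0.72  0.44  0.55  1.78 -0.27  1.    1.67]
0.68 [0.5902 0.1261 0.075 ]
expected [[0.5928 0.1275 0.    ]]
```

Call:
send_rows --dp '[[0,0,-10],[0,0,-25],[0,0,-25],[30,0,-30],[40,0,-30]]' --angular '[[0,0,0],[0,0,0],[0,0,0],[0,0,0],[0,0,0]]' --fingers '[0.3,0.3,0.3,0.3,0.3]'

```text
clock: 14.88
tool_pos: [0.5247, 0.1157, 0.1793]
tcp_rot: [[-0.986, -0.169, 0.001], [-0.169, 0.986, -0.001], [-0.001, -0.001, -1.0]]
wrist_force: [0.1, 0.5, 1.2]
grip_width: 0.648
finger_force: 0.0
```

```bash
python3 - <<'E'
from fs import *
c=eyes.calibration("wrist"); im=eyes.camera("wrist"); 
m=eyes.silhouettes("wrist","carrier_round"); print([(x["score"],x["extent"]) for x in m])
for d in eyes.spot_point("wrist","carrier_round_grip")[:2]: print(d['score'],ray(c,d['xy'],.075).round(4))
p=[.5977+.06*.9855,.1283+.06*.1697,.1705]
if m:
    M=m[0]["pixels"].astype(float); v=np.ones((384,512)); r=np.where(M.any(1))[0].max(); v[r-8:]=0
    P=[CR[0]+[0,0,.03],CR[1]+[0,0,.03]]; q,f=fitv(P,[(c,M,v)],p); print("carrier",q.round(4),f,"expected",np.round(p,4))
plan([((.59,-.19,.25),6,104)])
E
```

```text
[(0.6, [221.7, 221.6, 65.0, 105.9]), (0.25, [184.7, 104.2, 223.3, 278.9])]
0.81 [0.5896 0.1259 0.075 ]
0.65 [0.5627 0.1243 0.075 ]
carrier [0.657 0.139 0.169] 0.012039928190727663 expected [0.6568 0.1385 0.1705]
[-2.1, -52.1, -11.7] [0.0, 0.0, -0.7]
[-1.4, -52.1, -11.7] [0.0, 0.0, -0.7]
[-0.8, -52.1, -11.8] [0.0, 0.1, -0.7]
[-0.1, -52.2, -11.7] [0.1, 0.0, -0.7]
[0.5, -52.1, -11.7] [0.0, 0.1, -0.7]
[1.1, -52.2, -11.6] [0.0, 0.0, -0.7]
-- [ 0.59 -0.19  0.25]
```

The carrier is home: the fit is within 0.5 mm of the expected pose. On to the lever.

Call:
send_rows --dp '[[0,-40,-12],[0,-55,-12],[0,-55,-12],[0,-55,-12],[0,-55,-12]]' --angular '[[0,0,-0.8],[0,0,-0.8],[0,0,-0.8],[0,0,-0.8],[0,0,-0.8]]' --fingers '[0.5,0.5,0.5,0.5,0.5]' --newtons 20

```text
clock: 15.65
tool_pos: [0.5773, -0.1404, 0.238]
tcp_rot: [[-0.971, -0.239, -0.0], [-0.239, 0.971, -0.0], [0.0, -0.0, -1.0]]
wrist_force: [-0.0, -0.1, 0.1]
grip_width: 0.756
finger_force: 0.0
```

Call:
send_rows --dp '[[0,-50,-8],[0,0,0]]' --angular '[[0,0,0],[0,0,0]]' --fingers '[0.5,0.5]'

```text
clock: 15.9
tool_pos: [0.5884, -0.1927, 0.2459]
tcp_rot: [[-0.973, -0.232, -0.0], [-0.232, 0.973, -0.004], [0.001, -0.003, -1.0]]
wrist_force: [0.5, -0.2, -0.1]
grip_width: 0.75
finger_force: 0.0
```

```bash
cat > lm.py <<'E'
from fs import *
import sys
c=eyes.calibration("wrist"); im=eyes.camera("wrist").copy(); s=ctrl.read_state(); print(s["tool_pos"].round(4),np.degrees(np.arctan2(s["tcp_rot"][1,1],s["tcp_rot"][0,1])).round(2))
ds=eyes.silhouettes("wrist","lamp_box"); print([(x["score"],x["extent"]) for x in ds])
for l,z in(("lever_hinge",.05),("lever_grip",.1035),("lever_grip",.12)): print(l,[(round(d["score"],2),np.round(d["xy"],1).tolist(),ray(c,d["xy"],z).round(4)) for d in eyes.spot_point("wrist",l)][:2])
best=max(ds,key=lambda d:d["pixels"].sum()); M=best["pixels"].astype(float)
r=np.where(M.any(1))[0].max()
q,f=fitv(LAMP,[(c,M,np.ones((384,512)))],[.679,-.185,.245]); print("lamp",q.round(4),f)
def lever(a): # a rad from low end
    t=a-.7; R=np.array([[np.cos(t),0,-np.sin(t)],[0,1,0],[np.sin(t),0,np.cos(t)]]); return (box(-9,9,-8,8,49,91)@R)+[0,0,.05]
for P in LAMP+[lever(float(sys.argv[1]))]: cv2.polylines(im,[cv2.convexHull(proj(c,W(P,q)).round().astype(np.int32))],True,(255,0,0))
cv2.imwrite(sys.argv[2],im[:,:,::-1])
E
python3 lm.py 0 pics/l1.png
```

```text
[ 0.5885 -0.1897  0.2454] 103.56
[(0.95, [0.1, 152.0, 58.2, 56.2]), (0.78, [204.8, 205.7, 73.7, 69.1])]
lever_hinge [(0.8, [246.5, 240.3], array([ 0.6769, -0.1834,  0.05  ])), (0.7, [6.3, 180.6], array([ 0.667 , -0.5029,  0.05  ]))]
lever_grip [(0.72, [242.1, 233.9], array([ 0.6454, -0.1941,  0.1035]))]
lever_grip [(0.72, [242.1, 233.9], array([ 0.6381, -0.1949,  0.12  ]))]
lamp [ 0.6791 -0.185   0.2333] 0.06496147459935449
```

View pics/l1.png

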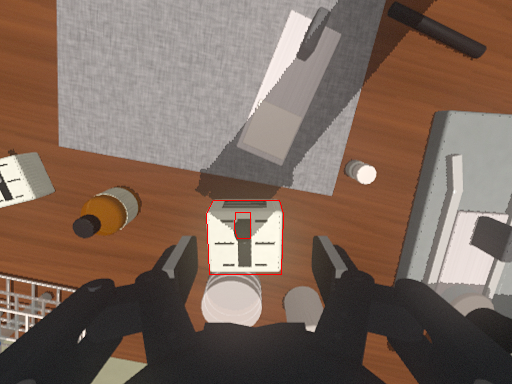

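```bash
python3 - <<'E'
from h import *
im=cv2.imread("pics/l1.png"); g=cv2.cvtColor(im,cv2.COLOR_BGR2GRAY)
print(g[203:278:2,226:262:2])
c=eyes.calibration("wrist"); q=[.6791,-.185,.2333]
for a in(0,.1):
    t=a-.7
    for L in(.049,.070,.091): print(a,L,proj(c,W(np.array([[L*np.sin(t),0,.05+L*np.cos(t)]]),q)).round(1))
E
```

```text
[[ 88  89  87  89  87  87  88  89  88  89  90  89  86  75  74  72  72  75]
 [100 104 103 103 102 102 104 101 103 104 103 101 103 103 103 102 103  90]
 [ 92  91  90  93  93  93  94  93  95  93  96  95  94  94  93  95  94  93]
 [143 144 144 143 142 144 145 146 146 144 144 143 144 146 146 147 148 146]
 [152 153 153 153 152 153 154 152 154 155 155 153 154 152 153 154 155 154]
 [159 159 159 160 159 160 160 160 162 161 160 160  76 159 159 160 160 160]
 [161 161 161 162 161 160 163 162 162 162 162 161  76 162 162 161 163 162]
 [161 160 162 160 160 160 163 164 163 163 164 164  76 163 163 164 165 163]
 [149 149 147 147 162 157  81  85  85  86  82  83  76 164 160 144 147 145]
 [ 78  78  80  84  76 142  80  78  80  78  82  81  76 163 156  80  82  81]
 [163 166 163 165  76  75  79  82  83  82  80  81  76 165 163 168 168 168]
 [211 159 161 162  76  83  82  81  80  85  85  83  76 165 165 164 165 164]
 [247 209 204 161  76  85  85  85  86  83  85  84  76 166 163 164 162 173]
 [244 245 205 206  76  84  85  84  87  84  86  82  76 168 165 162 194 251]
 [243 244 245 244  72  86  86  84  88  86  84  85 
[... 1198 characters left out ...]
4  89 252 245 224 227 228]
 [ 84 100  99  84 181 249 108  89  88  89  88  92  89 252 241 134 135 135]
 [250 250 250 249 247 247 230 220 219 222 220 218 220 249 247 249 251 251]
 [244 245 246 246 244 245 247 249 248 248 248 248 248 249 247 247 248 249]
 [215 216 216 215 213 214 216 218 216 214 220 219 211 213 211 210 210 211]
 [122 131 134 136 135 125 124 126 128 126 134 169 171 122 125 107 109 109]
 [184 177 179 179 181 187 184 170 156 127 127 125 148 186 137 124 116 110]
 [122 124 123 125 125 125 132 140 173 190 164 129 126 134 173 122 116 111]]
0 0.049 [[236.9 229.6]]
0 0.07 [[235.9 224.1]]
0 0.091 [[234.8 217.8]]
0.1 0.049 [[236.8 233.6]]
0.1 0.07 [[235.7 230.1]]
0.1 0.091 [[234.5 226.2]]
```

```bash
cat > tk.py <<'E'
from h import *
c=eyes.calibration("wrist"); im=eyes.camera("wrist"); g=cv2.cvtColor(im,cv2.COLOR_RGB2GRAY).astype(int)
u,v=proj(c,W(np.array([[0,0,.06]]),[.679,-.185,.2333]))[0]; print("pred centre",u.round(1),v.round(1), ctrl.read_state()["tool_pos"].round(4))
u,v=int(round(u)),int(round(v))
for du in(-18,-15,15,18): print(u+du,g[v-40:v+40,u+du].tolist())
print("from row",v-40); print("row profiles"); 
for dv in(-16,-10,-6,0,8,15): print(v+dv,u-20,g[v+dv,u-20:u+21].tolist())
for a,b in((0,0),(-.0451,.0435)): print(proj(c,W(np.array([[a,0,.06+b]]),[.679,-.185,.2333])))
ds=eyes.silhouettes("wrist","lamp_box"); d=max(ds,key=lambda d:-abs(d["extent"][0]+d["extent"][2]/2-u)); q,f=fit(LAMP,[(c,d["pixels"].astype(float))],[.679,-.185,.24]); print(d["extent"],q.round(4),f)
for r in range(v-30,v+30,10): print(r,ray(c,(u,r),.06).round(4))
E
python3 tk.py
```

```text
pred centre 238.4 243.4 [ 0.5887 -0.1857  0.2455]
220 [87, 78, 90, 111, 146, 145, 146, 156, 160, 159, 161, 163, 161, 162, 156, 118, 68, 106, 147, 214, 251, 247, 246, 244, 244, 244, 244, 244, 246, 246, 246, 246, 246, 245, 246, 246, 248, 226, 110, 102, 210, 251, 246, 246, 246, 245, 246, 246, 245, 245, 245, 244, 244, 245, 246, 246, 245, 245, 250, 224, 69, 171, 234, 246, 245, 243, 240, 208, 118, 129, 165, 174, 139, 124, 128, 123, 157, 198, 206, 204]
223 [86, 79, 90, 115, 143, 144, 148, 156, 160, 162, 161, 162, 159, 160, 156, 117, 68, 106, 150, 162, 157, 213, 245, 239, 245, 245, 244, 244, 246, 246, 247, 247, 246, 246, 245, 244, 247, 229, 140, 99, 207, 249, 245, 245, 245, 245, 246, 245, 244, 246, 246, 246, 246, 246, 246, 246, 246, 245, 249, 224, 69, 171, 235, 248, 246, 246, 242, 210, 119, 147, 179, 173, 131, 124, 128, 127, 157, 199, 206, 204]
253 [75, 80, 90, 115, 148, 147, 150, 156, 160, 161, 161, 162, 162, 164, 167, 145, 69, 93, 142, 166, 164, 164, 165, 166, 166, 165, 164, 162, 158, 208, 250, 252, 251, 248, 247, 247, 249, 241, 190, 79, 205, 253, 250, 249, 249, 249, 249, 249, 248, 249, 24
[... 1383 characters left out ...]
6, 245, 245, 245, 244, 244, 243, 244, 244, 244, 245, 244, 208, 87, 97, 98, 97, 95, 96, 98, 98, 96, 98, 98, 91, 125, 210, 252, 249, 248, 248, 247, 248, 248, 248, 249, 248, 248, 248, 248]
258 218 [246, 246, 246, 246, 246, 246, 246, 246, 245, 245, 245, 246, 247, 226, 79, 95, 96, 94, 96, 95, 96, 97, 95, 96, 95, 92, 145, 232, 251, 249, 247, 247, 247, 247, 248, 248, 249, 249, 248, 248, 248]
[[238.37600812 243.372764  ]]
[[235.91475616 223.96822635]]
[200.8, 199.1, 72.0, 73.8] [ 0.6773 -0.1858  0.226 ] 0.03814313960067561
213 [ 0.6374 -0.195   0.06  ]
223 [ 0.6508 -0.192   0.06  ]
233 [ 0.6645 -0.1888  0.06  ]
243 [ 0.6786 -0.1856  0.06  ]
253 [ 0.693  -0.1823  0.06  ]
263 [ 0.7076 -0.179   0.06  ]
```

Call:
send_rows --dp '[[-22,-10,10],[-22,-10,20],[0,0,45],[0,0,45],[0,0,20]]' --angular '[[0,0,0],[0,0,0],[0,0,0],[0,0,0],[0,0,0]]' --fingers '[0.5,0.5,0.5,0.5,0.5]'

```text
clock: 16.88
tool_pos: [0.6349, -0.1947, 0.1035]
tcp_rot: [[-0.971, -0.239, -0.003], [-0.239, 0.971, 0.001], [0.003, 0.002, -1.0]]
wrist_force: [0.1, -0.2, -0.2]
grip_width: 0.749
finger_force: 0.0
```

Call:
send_rows --dp '[[0,0,18],[0,0,0]]' --angular '[[0,0,0],[0,0,0]]' --fingers '[0.5,0.5]'

```text
clock: 17.12
tool_pos: [0.6358, -0.196, 0.0876]
tcp_rot: [[-0.971, -0.238, -0.001], [-0.238, 0.971, 0.0], [0.001, 0.0, -1.0]]
wrist_force: [0.5, -0.3, 0.7]
grip_width: 0.749
finger_force: 0.0
```

```bash
python3 - <<'E'
from h import *
s=ctrl.read_state();T=s["tool_pos"]; print(T.round(4),s["wrist_force"].round(1),np.degrees(np.arctan2(s["tcp_rot"][1,1],s["tcp_rot"][0,1])))
d=T-[.677,-.1857,0]; c,q=np.cos(.23),np.sin(.23); print("box frame",c*d[0]+q*d[1],-q*d[0]+c*d[1])
cc=eyes.calibration("side"); im=eyes.camera("side")
for a in(0,.1,.2):
    print(a,[proj(cc,W(np.array([[L*np.sin(a-.7),0,.05+L*np.cos(a-.7)]]),[.677,-.1857,.23])).round(1).tolist() for L in(.07,.091)])
cv2.imwrite("pics/sz.png",cv2.resize(im[170:250,250:350],(800,640)[:2],interpolation=cv2.INTER_CUBIC)[:600,:,::-1])
E
```

```text
[ 0.6358 -0.196   0.0876] [ 0.5 -0.3  0.7] 103.7851907471769
box frame -0.0424406917117384 -0.000595815774800345
0 [[[285.6, 212.7]], [[282.8, 211.9]]]
0.1 [[[286.8, 211.0]], [[284.5, 209.7]]]
0.2 [[[288.2, 209.4]], [[286.2, 207.6]]]
```

Call:
send_rows --dp '[[0,0,0],[0,0,0],[0,0,0],[0,0,0],[0,0,0]]' --angular '[[0,0,0],[0,0,0],[0,0,0],[0,0,0],[0,0,0]]' --fingers '[-1,-1,-1,-1,-1]' --newtons 20

```text
clock: 17.8
tool_pos: [0.6362, -0.1964, 0.0886]
tcp_rot: [[-0.971, -0.238, 0.001], [-0.238, 0.971, -0.0], [-0.001, -0.0, -1.0]]
wrist_force: [-0.6, 1.0, 5.4]
grip_width: 0.187
finger_force: 23.7
```

Call:
send_rows --dp '[[-7.6,0,-5],[-8.2,0,-3.9],[-8.6,0,-2.9],[-8.9,0,-1.7],[-9.1,0,-0.6]]' --angular '[[0,0,0],[0,0,0],[0,0,0],[0,0,0],[0,0,0]]' --fingers '[-1,-1,-1,-1,-1]'

```text
clock: 18.42
tool_pos: [0.6766, -0.1865, 0.1016]
tcp_rot: [[-0.971, -0.237, -0.002], [-0.237, 0.971, -0.0], [0.003, 0.0, -1.0]]
wrist_force: [-5.7, -1.2, -1.3]
grip_width: 0.182
finger_force: 22.7
```

```bash
python3 - <<'E'
from h import *
s=ctrl.read_state();T=s["tool_pos"]; print(T.round(4),s["wrist_force"].round(1),s["torque"].round(2),s["grip_width"])
d=T-[.677,-.1857,0]; c,q=np.cos(.23),np.sin(.23); print("box frame",c*d[0]+q*d[1],-q*d[0]+c*d[1])
E
```

```text
[ 0.6766 -0.1865  0.1016] [-5.7 -1.2 -1.3] [-0.4   1.32 -0.06] 0.18221671639711826
box frame -0.0005963594534604326 -0.0007239234773431894
```

Call:
send_rows --dp '[[0,0,0],[0,0,0],[0,0,0],[0,0,-10],[0,0,-40]]' --angular '[[0,0,0],[0,0,0],[0,0,0],[0,0,0],[0,0,0]]' --fingers '[0.3,0.3,0.3,0.3,0.3]'

```text
clock: 19.05
tool_pos: [0.6759, -0.1855, 0.151]
tcp_rot: [[-0.971, -0.238, -0.004], [-0.238, 0.971, 0.001], [0.004, 0.002, -1.0]]
wrist_force: [0.5, 0.2, 0.2]
grip_width: 0.648
finger_force: 0.0
```

Call:
send_rows --dp '[[0,0,-30],[40,0,-30],[30,0,-30],[0,0,0],[0,0,0]]' --angular '[[0,0,0],[0,0,0],[0,0,0],[0,0,0],[0,0,0]]' --fingers '[0.3,0.3,0.3,0.3,0.3]'

```text
clock: 19.68
tool_pos: [0.6095, -0.2021, 0.2422]
tcp_rot: [[-0.971, -0.239, 0.001], [-0.239, 0.971, 0.001], [-0.001, 0.001, -1.0]]
wrist_force: [0.4, 0.1, -0.3]
grip_width: 0.652
finger_force: 0.0
```

```bash
python3 - <<'E'
from h import *
c=eyes.calibration("wrist"); im=eyes.camera("wrist").copy()
p=[.677,-.1857,.23]
u,v=proj(c,W(np.array([[0,0,.06]]),p))[0]; print(u,v)
K=6; x0,y0=int(u)-55,int(v)-55; cr=cv2.resize(im[y0:y0+100,x0:x0+110],None,fx=K,fy=K)
for a,col in((.6,(0,0,255)),(.7,(255,0,0)),(.8,(0,255,0))):
    t=a-.7; R=np.array([[np.cos(t),0,-np.sin(t)],[0,1,0],[np.sin(t),0,np.cos(t)]])
    P=np.array([[-9,-8,91],[9,-8,91],[9,8,91],[-9,8,91]])/1e3@R+[0,0,.05]
    cv2.polylines(cr,[((proj(c,W(P,p))-[x0,y0]+.5)*K).round().astype(np.int32)],True,col)
cv2.polylines(cr,[((proj(c,W(np.array([[0,-50,60],[0,50,60]])/1e3,p))-[x0,y0]+.5)*K).round().astype(np.int32)],True,(255,255,0))
cv2.imwrite("pics/l2.png",cr[:,:,::-1])
for d in eyes.spot_point("wrist","lever_grip")[:2]: print(d["score"],ray(c,d["xy"],.12).round(4))
E
```

```text
254.16019886925864 231.30535979108714
0.96 [ 0.6779 -0.1863  0.12  ]
```

View pics/l2.png

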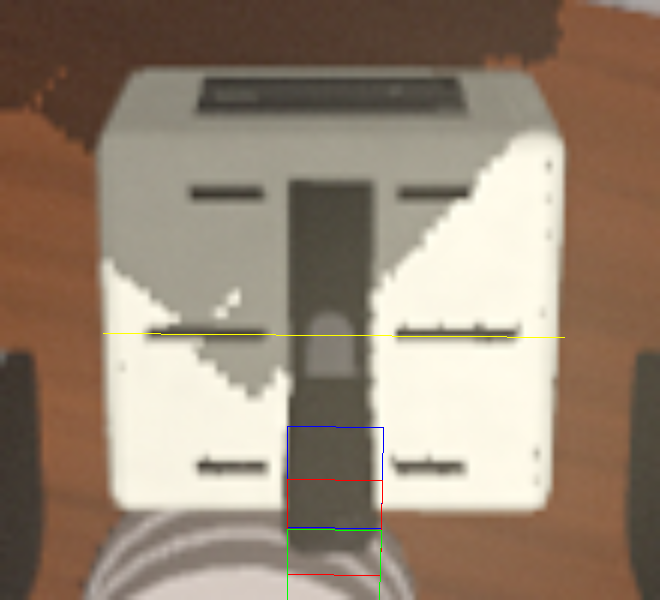

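The lever stands a bit short of vertical: the handle's far edge is at row ~552, against 574 predicted for 0.7 and 528 for 0.6. I'll quantify it with both handle edges.

```bash
python3 - <<'E'
from h import *
c=eyes.calibration("wrist"); p=[.6768,-.1857,.23]; s=ctrl.read_state()
u,v=proj(c,W(np.array([[0,0,.06]]),[.677,-.1857,.23]))[0]; print(u,v,s["tool_pos"].round(4)); y0=176
for a in(.55,.6,.65,.7,.75):
    t=a-.7; R=np.array([[np.cos(t),0,-np.sin(t)],[0,1,0],[np.sin(t),0,np.cos(t)]])
    f=lambda x,L:((proj(c,W(np.array([[x,0,L]])/1e3@R+[0,0,.05],p))[0,1]-y0+.5)*6).round(1)
    print(a,"near bottom edge",f(-9,49),"(378) far top",f(9,91),f(8,90),"(552) tick",f(0,10))
E
```

```text
253.8788855303391 231.93068449000182 [ 0.6095 -0.2018  0.2411]
0.55 near bottom edge 337.1 (378) far top 506.8 498.9 (552) tick 331.1
0.6 near bottom edge 350.1 (378) far top 531.6 523.5 (552) tick 333.4
0.65 near bottom edge 363.1 (378) far top 555.4 547.2 (552) tick 335.6
0.7 near bottom edge 375.9 (378) far top 578.2 569.9 (552) tick 337.8
0.75 near bottom edge 388.6 (378) far top 599.9 591.5 (552) tick 339.9
```

Call:
send_rows --dp '[[-30,0,-4],[-40,0,-5],[-40,0,0],[-30,-1,0],[0,0,0]]' --angular '[[0,0,0],[0,0,0],[0,0,0],[0,0,0],[0,0,0]]' --fingers '[0.3,0.3,0.3,0.3,0.3]'

```text
clock: 20.4
tool_pos: [0.747, -0.1684, 0.2477]
tcp_rot: [[-0.971, -0.241, -0.003], [-0.241, 0.971, 0.0], [0.003, 0.001, -1.0]]
wrist_force: [-0.6, 0.2, -1.0]
grip_width: 0.646
finger_force: 0.0
```

Call:
send_rows --dp '[[0,0,0],[0,0,0]]' --angular '[[0,0,0],[0,0,0]]' --fingers '[0.3,0.3]'

```text
clock: 20.65
tool_pos: [0.7447, -0.1711, 0.2512]
tcp_rot: [[-0.971, -0.237, -0.0], [-0.237, 0.971, -0.0], [0.0, -0.0, -1.0]]
wrist_force: [-1.1, -0.2, 0.1]
grip_width: 0.648
finger_force: 0.0
```

```bash
python3 - <<'E'
from h import *
c=eyes.calibration("wrist"); im=eyes.camera("wrist").copy(); np.savez("w9.npz",im=im,**c)
print("cam",(-c["R"].T@c["t"]).round(4))
p=[.677,-.1857,.23]
K=6; u,v=proj(c,W(np.array([[0,0,.06]]),p))[0]; print(u,v); x0,y0=max(int(u)-55,0),max(int(v)-50,0); cr=cv2.resize(im[y0:y0+98,x0:x0+110],None,fx=K,fy=K)
D=lambda P,col:cv2.polylines(cr,[((proj(c,W(np.array(P)/1e3,p))-[x0,y0]+.5)*K).round().astype(np.int32)],True,col)
D([[0,-50,60],[0,-30,60]],(255,0,0)); D([[0,30,60],[0,50,60]],(255,0,0))
D([[-9,-8,141],[9,-8,141],[9,8,141],[-9,8,141]],(255,0,0))
cv2.imwrite("pics/l3.png",cr[:,:,::-1])
for d in eyes.spot_point("wrist","lever_grip")[:2]: print(d["score"],ray(c,d["xy"],.12).round(4))
E
```

```text
cam [ 0.6753 -0.188   0.394 ]
255.80429965136048 120.72853543988352
0.66 [ 0.6764 -0.1876  0.12  ]
```

View pics/l3.png

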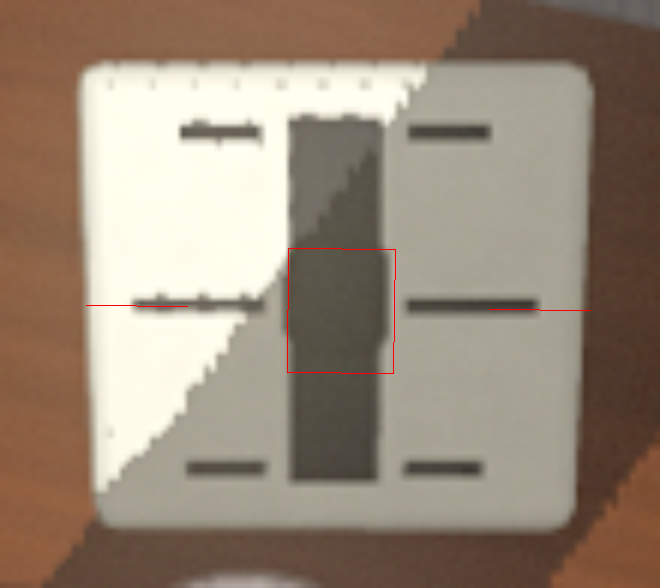

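```bash
python3 - <<'E'
import numpy as np
z=np.load("w9.npz"); g=z["im"].astype(int).sum(2)//3
# crop x0=200,y0=70
print(g[94:152,247:266].tolist().__str__().replace("], [","\n"))
E
```

```text
[[246, 139, 103, 108, 110, 108, 109, 109, 108, 109, 106, 107, 108, 103, 98, 103, 113, 166, 163
247, 129, 105, 108, 109, 109, 108, 107, 108, 107, 108, 108, 109, 104, 84, 96, 115, 168, 163
247, 112, 105, 110, 110, 109, 111, 110, 107, 110, 108, 110, 108, 95, 78, 79, 114, 168, 164
248, 110, 108, 110, 109, 108, 110, 108, 108, 109, 107, 100, 105, 80, 79, 81, 116, 169, 162
247, 109, 109, 110, 109, 110, 111, 108, 107, 111, 104, 81, 97, 80, 83, 81, 116, 169, 164
247, 123, 106, 110, 111, 109, 111, 108, 109, 109, 105, 82, 81, 82, 79, 82, 116, 168, 163
248, 140, 109, 109, 110, 111, 112, 108, 113, 109, 106, 80, 81, 83, 81, 78, 118, 169, 162
247, 140, 105, 108, 110, 108, 111, 110, 107, 99, 99, 81, 80, 81, 79, 81, 117, 166, 164
247, 140, 105, 109, 109, 108, 111, 107, 98, 81, 81, 82, 82, 85, 79, 81, 118, 166, 163
247, 131, 104, 111, 108, 109, 111, 104, 84, 82, 82, 81, 82, 78, 80, 82, 115, 168, 162
248, 110, 105, 109, 110, 111, 111, 106, 80, 81, 83, 85, 82, 81, 78, 80, 116, 168, 164
248, 112, 105, 110, 111, 108, 99, 98, 85, 81, 83, 82, 84, 82, 81, 82, 116, 167, 163
247, 124, 108, 109, 111, 107, 80, 8
[... 2954 characters left out ...]
 70, 69, 66, 89, 145, 162, 159
156, 107, 73, 73, 73, 76, 72, 75, 73, 74, 70, 71, 72, 66, 67, 88, 145, 161, 161
155, 105, 70, 73, 76, 73, 73, 73, 73, 71, 71, 72, 72, 69, 66, 90, 145, 162, 159
157, 104, 70, 73, 71, 73, 71, 73, 69, 69, 70, 70, 70, 65, 63, 87, 145, 162, 160
157, 105, 69, 71, 72, 73, 71, 72, 69, 70, 69, 68, 70, 69, 66, 87, 143, 161, 160
157, 106, 68, 71, 71, 68, 68, 69, 70, 68, 66, 66, 67, 66, 62, 84, 142, 161, 160
155, 103, 65, 65, 65, 67, 69, 63, 66, 64, 66, 63, 63, 62, 60, 82, 142, 161, 160
158, 133, 119, 125, 123, 125, 125, 124, 124, 122, 122, 121, 123, 121, 121, 127, 149, 159, 158
162, 162, 162, 165, 165, 163, 164, 163, 164, 164, 163, 162, 161, 163, 162, 162, 159, 158, 160]]
```

The overhead view puts the handle top within about 1.5 mm of the hinge line, so the lever is at about 0.68 rad, effectively upright. The carrier was verified home, the gripper is clear, and I'm handing in.

```bash
python3 -c "
from plant import ctrl
print(ctrl.hand_in())"
```

```text
the job is handed in; nothing more can be done
None
```

The job is handed in at about 21 s on the robot clock: the round-dish carrier is home against the stop (fit within 0.5 mm), the lamp lever stands upright at about 0.68 rad (target 0.7), and the arm touched nothing else that I could see.

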